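# Clamp a plaster bowl mould evenly

## Robot

A 7-joint arm with a two-finger parallel gripper is mounted at the origin on the work surface. World frame = base frame: x ahead of the robot, y to its left, z up, the work surface at z = 0. Lengths are in m, angles in degrees, forces in N, time in s.
With the tool pointing down it reaches from about 0.375 to 0.925 m from the base axis. Payload 3.1 kg.
Tool frame: the origin (TCP) lies on the centre line of the jaws, within the pads' length; the fingertips stand 11 mm ahead of it and the grasp point (between the pads) lies 8 mm behind it; z points along the fingers, y is the line along which they close (so a half turn about z gives the same grasp; the last joint's range is limited). The gripper opens to 85 mm and grips with 20 to 120 N. Pads are 22 mm wide; open, the fingers measure 114 mm over their backs; the gripper's body (76 mm by 85 mm) begins 54 mm behind the grasp point. The pads swing forward as they close: fully open they stand 13 mm farther back than shut.
Start: joints at [-78.942, 21.939, 2.515, 91.553, -1.026, 66.532, -2.859], TCP at [0.186, 0.623, 0.242] pointing down, gripper open.
Joint ranges: [-149.38, 149.38], [-23.57, 123.04], [-84.95, 90], [0, 143.3], [-89.99, 269.99], [3.08, 112.72], [-163.45, 163.45]. Speed limits (degrees/s): [159.86, 159.86, 180, 180, 180, 180, 180].

## Interface

Orientations are given as [roll, pitch, yaw] about the fixed x, y, z axes, in that order (R = Rz(yaw) Ry(pitch) Rx(roll)).
In Python, from workcell import manip gives the robot as it stands.
- The arm moves only by the shell command python3 -m jog 'ROWS' [FORCE]. ROWS is a JSON object of lists of equal length, an entry for each row: "xyz": the shift along the tool's x, y, z scaled (see below), a list of three; "turn": the turn, a rotation vector about the tool's x, y, z scaled (see below), a list of three; "gripper": the closure in counts, from 0 (fully open) to 255 (shut). In form: {"xyz": [[tx, ty, tz], ...], "turn": [[ax, ay, az], ...], "gripper": [gripper, ...]}. A call has 1 to 20 rows; each row shifts and turns the commanded pose from where the row before left it, along the tool's axes as they then stand; what a row does not reach is not made up. The controller multiplies each number of a shift by 60 mm and each number of a turn by 4 degrees. A row lasts 1/8 s, in which the tool goes at most 62.5 mm and 10.7 degrees, less where a joint would pass 70% of its speed; a pose out of reach is approached as far as the arm can. A call with a number of a shift or a turn outside -1 to 1 is refused whole. A call with a gripper value outside its range is refused whole. The fingers move at their own pace and stop on an object; FORCE is the grip in N (left out, the last holds). Time passes only in rows, so rows that do not move let the fingers close. It gives the time, the measured TCP pose, the force, the opening and the grip force at its end, in the units of the state.
- manip.read_state(): the state, without advancing time (a new reading comes with each control period).
- manip.get_image(name): name is "scene" or "top" or "wrist"; returns a dict with "frame" (384x512x3 uint8, red, green, blue), "vertical_fov" (degrees; the focal length in pixels is half the picture's height over the tangent of half this angle, whatever the lens; pixels are square), "cx", "cy" (the principal point, pixels), "cam_to_world" (4x4, takes a point from camera to world coordinates); the wrist camera has in their place "T_tool_cam" (4x4, takes a point from camera to tool coordinates, whose origin is the TCP and whose axes are the flange's). Camera axes: x right, y up, looking along -z (the intrinsics and any distortion apply to the point x, -y, -z); pixel columns grow to the right and rows downward; lengths in m; the calibration is good to about 2 mm. A picture is of the moment at which its call begins: read the wrist's pose just before it. There is no depth.
- manip.hand_in(): hands the job in; it is judged then, once.
Trained networks look in a picture, given as the dict that the camera call returned (one of the last four; its "shot" number tells which), for a name from the list of things; names that differ only in an ending like _2 or _b are one class to them, and where a whole thing is asked for, a point or a joint stands for the part that bears it (a point fixed in the world has none). Each returns a list of dicts, best first, with "conf" (0 to 1); they miss things now and then, are a little off and sometimes report something else, mostly with a low value. They report only what shows in the picture. A call takes as long as a camera call.
- manip.boxes_of(picture, label): "centre" ([column, row] in pixels, amid what is visible of it).
- manip.trace(picture, label): "pixels" (384x512 bool, what is visible of it) and "centre" ([column, row] in pixels, amid what is visible of it).
- manip.landmark_of(picture, label): "centre" ([column, row] in pixels: a listed point, or the origin of a listed thing).
The state is a dict: "clock": time; "qpos": joint angles; "joint_vel": joint speeds; "joint_efforts": joint torques, N m; "tool_pos": TCP position; "tool_rot": TCP orientation; "contact_force": force on the tool from outside, world axes, zero at the start; "wrist_torque": the same for the moment, N m; "finger_gap": finger opening in m; "grip_force": force on a finger pad.
Only numpy, scipy, OpenCV 4.12 (cv2) and the standard library are available. Lean on these libraries where they do the work, as an engineer would, in place of code of your own. Each camera call takes 0.05 s, during which the arm holds its last target. There are 200 camera calls.

## Task

Tighten the four T-bar screws of the plaster mould's cover plate clockwise in crisscross order and in two passes, so that the plaster does not crack: in the first pass turn each screw about a sixth of a turn (60 degrees), doing two opposite screws and then the other two; in the second pass turn each on to its hard stop (its bar then points at the middle of the plate), again two opposite screws and then the other two. Do not shove or tip the bowl and the jar that stand close beside the mould, and leave all four screws tight.

Things in the scene. Friction and masses are not known exactly. Their poses are not given: they have to be found in the camera images.
- mould: Round plaster mould fixed to the bench: plywood base disc 260 mm across, two white plaster halves 152 mm across, plywood cover plate 260 mm across, 12 mm thick. Origin at the centre of its underside; z up, x towards screw a, y towards screw b. Four screws stand 90 degrees apart, 88 mm from its axis, neighbours 124 mm apart.
- plate_centre (a point): Centre of the upper face of the mould's cover plate, 100 mm above the table, under a plaster pouring collar 60 mm across that stands 12 mm above the plate. Below each T-bar are a 12 mm stud, a nut 22 mm and a washer 32 mm across, nut and washer reaching up to 11 mm above the plate.
- bar_a (a point): Middle of the dark steel T-bar of screw a (+x side, opposite c), on its upright axis, 38 mm above the plate. Level bar, 80 mm long along this point's x, flat sides 14 mm apart (along y) over its middle 44 mm, round 18 mm end knobs; 24 mm tall, underside 26 mm above the plate. Turns with the screw, does not rise or sink. When tight, x points straight away from the plate's centre.
- screw_a (a joint): Turn of screw a in rad: grows as it turns clockwise seen from above (tightening). 0 is fully loose, 2.0 is tight against a hard stop. It starts between 0 and 0.3, turns with a steady friction of about 0.1 N m, and stays where it is left.
- bar_b (a point): Middle of the dark steel T-bar of screw b (+y side, opposite d), on its upright axis, 38 mm above the plate. Level bar, 80 mm long along this point's x, flat sides 14 mm apart (along y) over its middle 44 mm, round 18 mm end knobs; 24 mm tall, underside 26 mm above the plate. Turns with the screw, does not rise or sink. When tight, x points straight away from the plate's centre.
- screw_b (a joint): Turn of screw b in rad: grows as it turns clockwise seen from above (tightening). 0 is fully loose, 2.0 is tight against a hard stop. It starts between 0 and 0.3, turns with a steady friction of about 0.1 N m, and stays where it is left.
- bar_c (a point): Middle of the dark steel T-bar of screw c (-x side, opposite a), on its upright axis, 38 mm above the plate. Level bar, 80 mm long along this point's x, flat sides 14 mm apart (along y) over its middle 44 mm, round 18 mm end knobs; 24 mm tall, underside 26 mm above the plate. Turns with the screw, does not rise or sink. When tight, x points straight away from the plate's centre.
- screw_c (a joint): Turn of screw c in rad: grows as it turns clockwise seen from above (tightening). 0 is fully loose, 2.0 is tight against a hard stop. It starts between 0 and 0.3, turns with a steady friction of about 0.1 N m, and stays where it is left.
- bar_d (a point): Middle of the dark steel T-bar of screw d (-y side, opposite b), on its upright axis, 38 mm above the plate. Level bar, 80 mm long along this point's x, flat sides 14 mm apart (along y) over its middle 44 mm, round 18 mm end knobs; 24 mm tall, underside 26 mm above the plate. Turns with the screw, does not rise or sink. When tight, x points straight away from the plate's centre.
- screw_d (a joint): Turn of screw d in rad: grows as it turns clockwise seen from above (tightening). 0 is fully loose, 2.0 is tight against a hard stop. It starts between 0 and 0.3, turns with a steady friction of about 0.1 N m, and stays where it is left.
- bowl_near: Loose unfired grey bowl, 110 mm across, 65 mm high, beside the mould; origin at the centre of its underside.
- glaze_jar: Loose jar 72 mm across, 85 mm high, beside the mould; origin at the centre of its underside.

How it is judged:
By the outcome, as a careful person would: the job done as asked, in the order asked, and still so for the second after the job is handed in, with the robot touching nothing.
It also fails if it takes over 72 s, if anything falls off the work surface, if the arm or the gripper's body presses on something with over 40 N, if the wrist force passes 120 N, or if a joint passes its speed limit or range.

## Working session

There is one attempt and no reset: what is moved stays moved. The work goes in short steps, Python scripts to look and compute and a shell command to move; the robot and the scene stay as the last step left them, time stands still between calls to the robot, and variables do not carry over. Pictures are saved under pics/ and viewed, at most 10 in all, crops included, and the job is handed in when it is done.

```bash
mkdir -p pics
cat > h.py <<'E'
import numpy as np, cv2
from workcell import manip
from scipy.spatial.transform import Rotation as R
def ray(p,px,st=None):
    f=p["frame"].shape[0]/2/np.tan(np.radians(p["vertical_fov"])/2)
    d=np.array([(px[0]-p["cx"])/f,-(px[1]-p["cy"])/f,-1])
    if "cam_to_world" in p: T=np.array(p["cam_to_world"])
    else:
        W=np.eye(4);W[:3,:3]=R.from_euler('xyz',st["tool_rot"],degrees=True).as_matrix();W[:3,3]=st["tool_pos"];T=W@np.array(p["T_tool_cam"])
    return T[:3,3],T[:3,:3]@d
def hit(p,px,z,st=None):
    o,d=ray(p,px,st);return o+d*(z-o[2])/d[2]
E
python3 - <<'E'
from h import *
st=manip.read_state();print(st)
for n in ["top","scene"]:
    p=manip.get_image(n);cv2.imwrite(f"pics/{n}0.png",p["frame"][:,:,::-1])
    print(n,{k:v for k,v in p.items() if k!="frame"})
    for l,z in [("plate_centre",.1),("bar_a",.138),("bowl_near",0),("glaze_jar",0)]:
        for r in manip.landmark_of(p,l)[:6]: print(l,r["conf"],r["centre"],hit(p,r["centre"],z).round(4))
E
```

```text
{'clock': 0.0, 'qpos': array([-78.94106957,  21.99396799,   2.51163383,  91.65063496,
        -1.02725237,  66.53158281,  -2.85768322]), 'joint_vel': array([ 0.04863122, -0.08535278,  0.06646222,  0.14405995,  0.02549405,
       -0.00317302, -0.04759001]), 'joint_efforts': array([ 1.43458664e-05, -4.33450878e+01,  1.02492794e+00, -2.49515659e+01,
        1.06192497e-02,  1.13493335e-02,  1.62199819e-05]), 'tool_pos': array([0.18610844, 0.62181626, 0.24085185]), 'tool_rot': array([-1.79846457e+02,  6.86495402e-03,  1.63342682e+02]), 'contact_force': array([ 0.78050119,  0.51231471, -0.25311222]), 'wrist_torque': array([ 0.06099718,  0.06198579, -0.00412076]), 'grip_force': 0.0, 'finger_gap': 0.08532733834509325}
top {'vertical_fov': 44.63825271249641, 'cx': 252.6436905228714, 'cy': 190.42040653467447, 'cam_to_world': array([[ 2.65297444e-02,  9.86716219e-01, -1.60272507e-01,
         3.75811173e-01],
       [-9.99647858e-01,  2.60940535e-02, -4.82288800e-03,
         4.81615468e-02],
       [-5.76662420e-04,  1.60344019e-01,  9.87061023e-01,
         1.31376117e+00],
       [ 0.000000
[... 525 characters left out ...]
157673257, 'cam_to_world': array([[-0.30038654, -0.66337799,  0.68534485,  1.21980192],
       [ 0.95368121, -0.19673966,  0.22756463,  0.28075358],
       [-0.01612685,  0.72195786,  0.69174907,  0.79205456],
       [ 0.        ,  0.        ,  0.        ,  1.        ]]), 'shot': 2}
plate_centre 0.73 [300.9, 218.5] [0.5857 0.1951 0.1   ]
plate_centre 0.66 [275.9, 206.1] [0.5627 0.1272 0.1   ]
bar_a 0.89 [298.4, 216.5] [0.6161 0.1931 0.138 ]
bar_a 0.65 [309.2, 183.0] [0.4979 0.1943 0.138 ]
bar_a 0.62 [244.0, 205.4] [0.618  0.0634 0.138 ]
bar_a 0.52 [255.9, 175.3] [0.5076 0.059  0.138 ]
bowl_near 0.56 [322.0, 288.0] [0.6949 0.2762 0.    ]
glaze_jar 0.93 [239.9, 183.6] [ 0.4073 -0.023   0.    ]
```

View pics/top0.png

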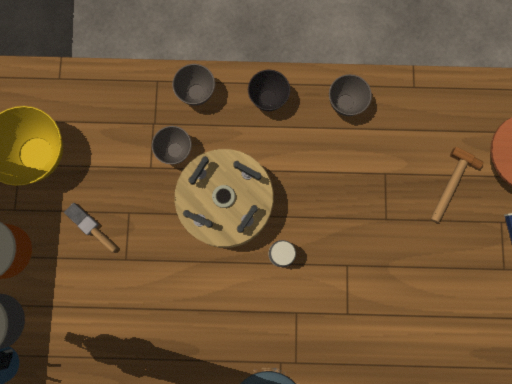

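```bash
cat >> h.py <<'E'
def plan(x,y,z,yaw,n=None):
    "units of total shift in current tool axes, n rows; turn units about tool z afterwards"
    st=manip.read_state();M=R.from_euler('xyz',st["tool_rot"],degrees=True).as_matrix()
    s=M.T@(np.array([x,y,z])-st["tool_pos"])/.06
    n=n or int(np.ceil(np.linalg.norm(s)/1.0)); 
    yw=np.degrees(np.arctan2(M[1,0],M[0,0])); t=-(yaw-yw)/4
    print("rows",n,"xyz/row",(s/n).round(3),"tot",s.round(3),"turn z units",t.round(2),"yaw",yw.round(2),"pos",st["tool_pos"].round(4),"q7",st["qpos"][6].round(1),"t",st["clock"])
E
python3 -c "
from h import *
plan(.558,.131,.40,141)"
python3 -m jog '{"xyz":[[-0.753,-0.551,-0.242],[-0.753,-0.551,-0.242],[-0.753,-0.551,-0.242],[-0.753,-0.551,-0.242],[-0.753,-0.551,-0.242],[-0.753,-0.551,-0.242],[-0.753,-0.551,-0.242],[-0.753,-0.551,-0.242],[-0.753,-0.551,-0.242],[-0.753,-0.551,-0.242],[-0.753,-0.551,-0.242],[0,0,0],[0,0,0]],"turn":[[0,0,0],[0,0,0],[0,0,0],[0,0,0],[0,0,0],[0,0,0],[0,0,0],[0,0,0],[0,0,0],[0,0,0],[0,0,0],[0,0,1],[0,0,1]],"gripper":[120,120,120,120,120,120,120,120,120,120,120,120,120]}' 30
python3 - <<'E'
from h import *
st=manip.read_state();print(st["tool_pos"],st["tool_rot"],st["qpos"],st["finger_gap"])
p=manip.get_image("wrist");cv2.imwrite("pics/w1.png",p["frame"][:,:,::-1]);print(p["T_tool_cam"])
for l,z in [("plate_centre",.1),("bar_a",.138)]:
    for r in manip.landmark_of(p,l)[:6]: print(l,r["conf"],r["centre"],hit(p,r["centre"],z,st).round(4))
for r in manip.trace(p,"bar_a")[:6]:
    ys,xs=np.nonzero(r["pixels"]);print(r["conf"],r["centre"],len(xs))
E
```

```text
rows 11 xyz/row [-0.753 -0.552 -0.239] tot [-8.283 -6.076 -2.629] turn z units 5.59 yaw 163.34 pos [0.1863 0.6227 0.2422] q7 -2.9 t 0.5
clock: 2.12
tool_pos: [0.5588, 0.1305, 0.4024]
tool_rot: [180.0, 0.0, 155.1]
contact_force: [0.2, 0.3, 0.2]
finger_gap: 0.0456
grip_force: 0.0
[0.55882107 0.1305297  0.40238873] [1.79965530e+02 2.59418875e-02 1.55050062e+02] [-42.05798149   8.25571736  28.08962845  91.02454557  -3.92871104
  81.65839218  51.40250181] 0.04555048753590134
[[-5.55776668e-04  9.65330111e-01  2.61031545e-01  6.63516011e-02]
 [ 9.99999681e-01  6.86089785e-04 -4.08098715e-04 -1.16194997e-03]
 [-5.73041054e-04  2.61031235e-01 -9.65330185e-01 -1.30874114e-01]
 [ 0.00000000e+00  0.00000000e+00  0.00000000e+00  1.00000000e+00]]
plate_centre 0.95 [258.1, 158.2] [0.5546 0.1324 0.1   ]
bar_a 0.89 [240.7, 217.4] [0.6193 0.0734 0.138 ]
bar_a 0.87 [197.4, 141.8] [0.4931 0.0676 0.138 ]
bar_a 0.84 [274.8, 102.9] [0.4915 0.1865 0.138 ]
bar_a 0.76 [314.7, 183.9] [0.6183 0.1933 0.138 ]
0.98 [312.8, 178.0] 720
0.89 [275.6, 101.5] 765
0.85 [197.6, 140.2] 854
0.83 [238.4, 217.0] 866
```

View pics/w1.png

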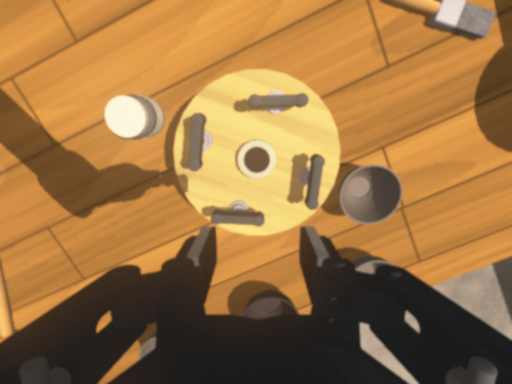

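```bash
cat >> h.py <<'E'
def bars(p,st,zp=.142):
    out=[]
    for r in manip.trace(p,"bar_a")[:5]:
        if r["conf"]<.5: continue
        ys,xs=np.nonzero(r["pixels"])
        P=np.array([hit(p,(a,b),zp,st)[:2] for a,b in zip(xs,ys)])
        (c,wh,_)=cv2.minAreaRect((P*1000).astype(np.float32)); b=cv2.boxPoints((c,wh,_))
        e=[b[1]-b[0],b[2]-b[1]];e=max(e,key=np.linalg.norm)
        u,s,v=np.linalg.svd(P-P.mean(0),full_matrices=False)
        out.append((np.array(c),np.degrees(np.arctan2(v[0,1],v[0,0]))%180))
        print(r["conf"],"c",np.round(c,1),"wh",np.round(wh,1),"rect ang",np.degrees(np.arctan2(e[1],e[0]))%180,"pca",out[-1][1].round(1))
    return out
E
python3 - <<'E'
from h import *
st=manip.read_state();p=manip.get_image("wrist");bars(p,st)
t=manip.get_image("top");bars(t,None)
for r in manip.landmark_of(t,"bar_a")[:4]: print(hit(t,r["centre"],.138))
E
```

```text
0.97 c [495.   68.7] wh [25.4 79.1] rect ang 147.96094 pca 146.9
0.92 c [611.5 190.1] wh [27.6 82.4] rect ang 150.38185 pca 151.8
0.63 c [611.7  71.8] wh [80.3 32.8] rect ang 61.20464 pca 63.7
0.61 c [491.4 189.8] wh [79.8 21. ] rect ang 66.552376 pca 66.6
0.64 c [615.5  71.2] wh [80.7 25.4] rect ang 61.959435 pca 60.8
[0.61577951 0.07763448 0.138     ]
[0.49354725 0.0684731  0.138     ]
```

```bash
python3 -c "
from h import *
plan(.616,.193,.22,151)"
```

```text
rows 4 xyz/row [-0.114  0.331  0.758] tot [-0.454  1.326  3.033] turn z units 1.1 yaw 155.39 pos [0.5581 0.132  0.402 ] q7 51.6 t 2.575
```

```bash
python3 -m jog '{"xyz":[[-0.114,0.331,0.758],[-0.114,0.331,0.758],[-0.114,0.331,0.758],[-0.114,0.331,0.758],[0,0,0],[0,0,0]],"turn":[[0,0,0],[0,0,0],[0,0,0],[0,0,0],[0,0,1],[0,0,0]],"gripper":[120,120,120,120,120,120]}'
cat > look.py <<'E'
from h import *
import sys
st=manip.read_state();p=manip.get_image("wrist")
o=bars(p,st,.146)
for r in manip.landmark_of(p,"bar_a")[:2]: print("lm",r["conf"],np.round(r["centre"]),hit(p,r["centre"],.138,st).round(4))
if len(sys.argv)>1: cv2.imwrite("pics/"+sys.argv[1],p["frame"][:,:,::-1])
plan(*map(float,sys.argv[2:6]))
E
python3 look.py w2.png .616 .193 .13 151
```

```text
clock: 3.32
tool_pos: [0.616, 0.1928, 0.2191]
tool_rot: [-179.9, -0.0, 151.4]
contact_force: [1.5, -0.6, -0.2]
finger_gap: 0.0452
grip_force: 0.0
0.98 c [606.7  68.1] wh [74.9 26.6] rect ang 81.78736 pca 77.5
0.93 c [493.1 189.2] wh [81.7 25.8] rect ang 66.687645 pca 64.8
0.75 c [613.4 193.6] wh [18.9 81.2] rect ang 151.4091 pca 150.4
lm 0.94 [ 35. 144.] [0.4944 0.0678 0.138 ]
lm 0.89 [134. 269.] [0.6156 0.072  0.138 ]
rows 2 xyz/row [ 0.01  -0.001  0.76 ] tot [ 0.02  -0.002  1.52 ] turn z units 0.09 yaw 151.37 pos [0.6169 0.1924 0.2212] q7 49.4 t 3.475
```

View pics/w2.png

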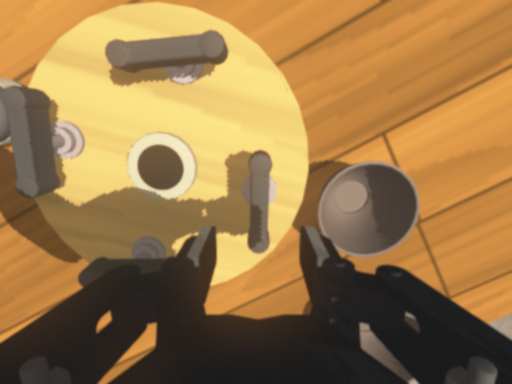

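```bash
python3 -m jog '{"xyz":[[0,0,0.76],[0,0,0.76],[0,0,0],[0,0,0],[0,0,0],[0,0,0]],"turn":[[0,0,0],[0,0,0],[0,0,0],[0,0,0],[0,0,0],[0,0,0]],"gripper":[120,120,120,255,255,255]}' 40
```

```text
clock: 4.22
tool_pos: [0.6183, 0.1926, 0.1321]
tool_rot: [179.8, 0.2, 151.3]
contact_force: [-0.6, -0.5, 7.0]
finger_gap: 0.0135
grip_force: 40.5
```

```bash
python3 -m jog '{"xyz":[[0,0,0],[0,0,0],[0,0,0],[0,0,0],[0,0,0],[0,0,0],[0,0,0],[0,0,0],[0,0,0],[0,0,0],[0,0,0],[0,0,0],[0,0,0],[0,0,0],[0,0,0],[0,0,0]],"turn":[[0,0,1],[0,0,1],[0,0,1],[0,0,1],[0,0,1],[0,0,1],[0,0,1],[0,0,1],[0,0,1],[0,0,1],[0,0,1],[0,0,1],[0,0,1],[0,0,1],[0,0,1],[0,0,0]],"gripper":[255,255,255,255,255,255,255,255,255,255,255,255,255,255,255,255]}'
python3 -c "
from h import *
print(manip.read_state())
plan(.494,.067,.17,147)"
```

```text
clock: 6.22
tool_pos: [0.6153, 0.1908, 0.1321]
tool_rot: [-179.8, 0.0, 91.3]
contact_force: [-8.8, -3.4, 13.8]
finger_gap: 0.0133
grip_force: 41.7
{'clock': 6.225, 'qpos': array([-49.61772969,  32.5242963 ,  38.08034745,  98.71165843,
       -23.29645694,  57.09932094,  -1.67401238]), 'joint_vel': array([ 0.21919927, -0.15256223, -0.20309217,  0.02501479, -0.01032958,
       -0.02516171,  0.55697321]), 'joint_efforts': array([-6.58363737e-01, -3.51066041e+01,  7.11048290e+00, -2.11823362e+01,
       -8.61472562e-01, -2.54617229e+00,  9.86916188e-03]), 'tool_pos': array([0.61528632, 0.1907926 , 0.1321332 ]), 'tool_rot': array([-1.79805540e+02,  2.34260898e-02,  9.12600806e+01]), 'contact_force': array([-8.8173744 , -3.40880732, 13.76316189]), 'wrist_torque': array([-0.81611238,  1.59557564, -0.09948877]), 'grip_force': 41.69837415218353, 'finger_gap': 0.013345077746739134}
rows 3 xyz/row [-0.673 -0.689 -0.208] tot [-2.019 -2.068 -0.623] turn z units -13.93 yaw 91.26 pos [0.6153 0.1908 0.1321] q7 -1.7 t 6.225
```

```bash
python3 -m jog '{"xyz":[[0,0,0],[0,0,0],[0,0,-1],[-0.673,-0.689,-0.1],[-0.673,-0.689,-0.1],[-0.673,-0.689,-0.1],[0,0,0],[0,0,0],[0,0,0],[0,0,0],[0,0,0],[0,0,0],[0,0,0],[0,0,0],[0,0,0],[0,0,0],[0,0,0],[0,0,0],[0,0,0],[0,0,0]],"turn":[[0,0,0],[0,0,0],[0,0,0],[0,0,0],[0,0,0],[0,0,0],[0,0,-1],[0,0,-1],[0,0,-1],[0,0,-1],[0,0,-1],[0,0,-1],[0,0,-1],[0,0,-1],[0,0,-1],[0,0,-1],[0,0,-1],[0,0,-1],[0,0,-1],[0,0,-1]],"gripper":[120,120,120,120,120,120,120,120,120,120,120,120,120,120,120,120,120,120,120,120]}'
python3 look.py w3.png .494 .067 .13 147
```

```text
clock: 8.72
tool_pos: [0.4954, 0.0689, 0.207]
tool_rot: [180.0, 0.0, 147.5]
contact_force: [-0.5, 0.7, 0.1]
finger_gap: 0.0451
grip_force: 0.0
0.86 c [605.3 182.8] wh [68.6 55.2] rect ang 65.775276 pca 87.5
0.64 c [492.2  66.7] wh [18.3 83.4] rect ang 147.26382 pca 147.3
0.63 c [487.9 189.2] wh [86.2 19.8] rect ang 66.03859 pca 65.7
lm 0.89 [474. 250.] [0.6148 0.1923 0.138 ]
lm 0.66 [256. 208.] [0.4937 0.0673 0.138 ]
rows 2 xyz/row [ 0.001 -0.019  0.641] tot [ 0.002 -0.039  1.283] turn z units 0.07 yaw 147.29 pos [0.4953 0.0689 0.207 ] q7 51.2 t 8.875
```

View pics/w3.png

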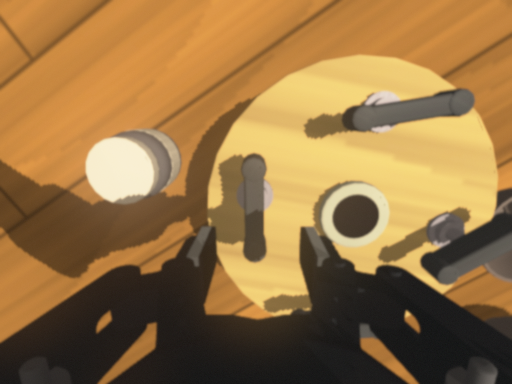

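```bash
python3 -m jog '{"xyz":[[0,-0.04,0.64],[0,0,0.64],[0,0,0],[0,0,0],[0,0,0],[0,0,0],[0,0,0],[0,0,0],[0,0,0],[0,0,0],[0,0,0],[0,0,0],[0,0,0],[0,0,0],[0,0,0],[0,0,0],[0,0,0],[0,0,0],[0,0,0],[0,0,0]],"turn":[[0,0,0],[0,0,0],[0,0,0],[0,0,0],[0,0,0],[0,0,1],[0,0,1],[0,0,1],[0,0,1],[0,0,1],[0,0,1],[0,0,1],[0,0,1],[0,0,1],[0,0,1],[0,0,1],[0,0,1],[0,0,1],[0,0,1],[0,0,1]],"gripper":[120,120,255,255,255,255,255,255,255,255,255,255,255,255,255,255,255,255,255,255]}' 40
python3 -c "
from h import *
plan(.6175,.0705,.19,62)"
```

```text
clock: 11.38
tool_pos: [0.4938, 0.0664, 0.1307]
tool_rot: [180.0, -0.0, 87.2]
contact_force: [0.7, -1.5, -5.1]
finger_gap: 0.0134
grip_force: 42.0
rows 3 xyz/row [ 0.056  0.686 -0.329] tot [ 0.169  2.057 -0.987] turn z units 6.31 yaw 87.23 pos [0.4938 0.0664 0.1307] q7 2.8 t 11.375
```

```bash
python3 -m jog '{"xyz":[[0,0,0],[0,0,0],[0,0,-1],[0.056,0.686,-0.09],[0.056,0.686,-0.09],[0.056,0.686,-0.09],[0,0,0],[0,0,0],[0,0,0],[0,0,0],[0,0,0],[0,0,0],[0,0,0]],"turn":[[0,0,0],[0,0,0],[0,0,0],[0,0,0],[0,0,0],[0,0,0],[0,0,1],[0,0,1],[0,0,1],[0,0,1],[0,0,1],[0,0,1],[0,0,0.3]],"gripper":[120,120,120,120,120,120,120,120,120,120,120,120,120]}'
python3 look.py w4.png .617 .070 .13 62
```

```text
clock: 13.0
tool_pos: [0.6181, 0.0713, 0.2068]
tool_rot: [180.0, -0.1, 62.2]
contact_force: [0.1, 0.3, -0.1]
finger_gap: 0.0448
grip_force: 0.0
0.95 c [617. 190.] wh [22.7 75.8] rect ang 91.118225 pca 93.0
0.71 c [502.2 180.6] wh [79.  43.5] rect ang 48.81901 pca 55.7
0.67 c [508.5  90.4] wh [32.7 51.5] rect ang 154.9044 pca 144.2
0.63 c [617.2  69.9] wh [82.9 18.6] rect ang 62.852352 pca 62.5
lm 0.86 [168.  49.] [0.6165 0.1939 0.138 ]
lm 0.64 [ 19. 148.] [0.489  0.1892 0.138 ]
rows 2 xyz/row [-0.012 -0.002  0.638] tot [-0.024 -0.004  1.276] turn z units 0.05 yaw 62.22 pos [0.6178 0.0711 0.2066] q7 -15.6 t 13.15
```

View pics/w4.png

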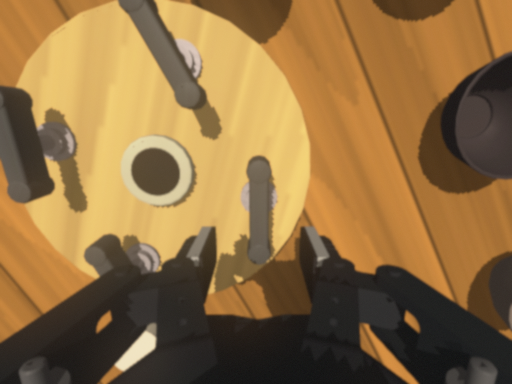

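```bash
python3 -m jog '{"xyz":[[-0.01,0,0.64],[-0.01,0,0.64],[0,0,0],[0,0,0],[0,0,0],[0,0,0],[0,0,0],[0,0,0],[0,0,0],[0,0,0],[0,0,0],[0,0,0],[0,0,0],[0,0,0],[0,0,0],[0,0,0],[0,0,0],[0,0,0],[0,0,0],[0,0,0]],"turn":[[0,0,0],[0,0,0],[0,0,0],[0,0,0],[0,0,0],[0,0,1],[0,0,1],[0,0,1],[0,0,1],[0,0,1],[0,0,1],[0,0,1],[0,0,1],[0,0,1],[0,0,1],[0,0,1],[0,0,1],[0,0,1],[0,0,1],[0,0,1]],"gripper":[120,120,255,255,255,255,255,255,255,255,255,255,255,255,255,255,255,255,255,255]}' 40
python3 -c "
from h import *
plan(.4915,.190,.19,66)"
```

```text
clock: 15.65
tool_pos: [0.6176, 0.0699, 0.1302]
tool_rot: [180.0, -0.1, 2.1]
contact_force: [1.4, -2.1, -5.2]
finger_gap: 0.0133
grip_force: 43.2
rows 4 xyz/row [-0.507 -0.519 -0.25 ] tot [-2.027 -2.076 -0.999] turn z units -15.98 yaw 2.06 pos [0.6176 0.0699 0.1302] q7 -63.8 t 15.65
```

```bash
python3 -m jog '{"xyz":[[0,0,0],[0,0,0],[0,0,-1],[-0.676,-0.692,-0.09],[-0.676,-0.692,-0.09],[-0.676,-0.692,-0.09],[0,0,0],[0,0,0],[0,0,0],[0,0,0],[0,0,0],[0,0,0],[0,0,0],[0,0,0],[0,0,0],[0,0,0],[0,0,0],[0,0,0],[0,0,0],[0,0,0]],"turn":[[0,0,0],[0,0,0],[0,0,0],[0,0,0],[0,0,0],[0,0,-1],[0,0,-1],[0,0,-1],[0,0,-1],[0,0,-1],[0,0,-1],[0,0,-1],[0,0,-1],[0,0,-1],[0,0,-1],[0,0,-1],[0,0,-1],[0,0,-1],[0,0,-1],[0,0,-1]],"gripper":[120,120,120,120,120,120,120,120,120,120,120,120,120,120,120,120,120,120,120,120]}'
python3 look.py w5.png .4915 .190 .13 66
```

```text
clock: 18.15
tool_pos: [0.4913, 0.1897, 0.2066]
tool_rot: [-180.0, -0.1, 62.3]
contact_force: [0.9, 0.8, 0.1]
finger_gap: 0.045
grip_force: 0.0
0.8 c [490.5 191. ] wh [82.5 18.1] rect ang 66.7046 pca 66.2
0.78 c [608.8  78.7] wh [51.9 73.3] rect ang 156.65848 pca 169.7
0.56 c [606.1 193.4] wh [35.4 81.5] rect ang 90.01931 pca 93.5
lm 0.85 [256. 208.] [0.4896 0.1899 0.138 ]
lm 0.74 [470. 264.] [0.6176 0.0693 0.138 ]
rows 2 xyz/row [0.002 0.002 0.637] tot [0.004 0.003 1.273] turn z units -0.98 yaw 62.08 pos [0.4912 0.1898 0.2064] q7 -32.3 t 18.3
```

View pics/w5.png

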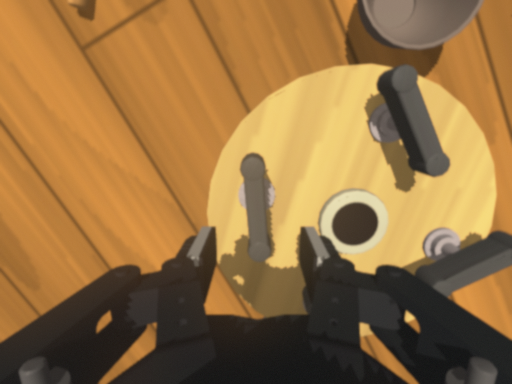

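```bash
python3 -m jog '{"xyz":[[0,-0.01,0.64],[0,0,0.64],[0,0,0],[0,0,0],[0,0,0],[0,0,0],[0,0,0],[0,0,0],[0,0,0],[0,0,0],[0,0,0],[0,0,0],[0,0,0],[0,0,0],[0,0,0],[0,0,0],[0,0,0],[0,0,0],[0,0,0],[0,0,0]],"turn":[[0,0,-1],[0,0,0],[0,0,0],[0,0,0],[0,0,0],[0,0,1],[0,0,1],[0,0,1],[0,0,1],[0,0,1],[0,0,1],[0,0,1],[0,0,1],[0,0,1],[0,0,1],[0,0,1],[0,0,1],[0,0,1],[0,0,1],[0,0,1]],"gripper":[120,120,255,255,255,255,255,255,255,255,255,255,255,255,255,255,255,255,255,255]}' 40
python3 -c "
from h import *
plan(.616,.1925,.19,91)"
```

```text
clock: 20.8
tool_pos: [0.4894, 0.191, 0.1297]
tool_rot: [-179.9, 0.1, 6.1]
contact_force: [-3.6, -0.1, 0.4]
finger_gap: 0.0135
grip_force: 40.7
rows 3 xyz/row [ 0.7    0.066 -0.337] tot [ 2.099  0.199 -1.01 ] turn z units -21.22 yaw 6.13 pos [0.4894 0.191  0.1297] q7 -72.5 t 20.8
```

```bash
python3 -m jog '{"xyz":[[0,0,0],[0,0,0],[0,0,-1],[0.70,0.066,-0.09],[0.70,0.066,-0.09],[0.70,0.066,-0.09],[0,0,0],[0,0,0],[0,0,0],[0,0,0],[0,0,0],[0,0,0],[0,0,0],[0,0,0],[0,0,0],[0,0,0],[0,0,0],[0,0,0],[0,0,0],[0,0,0]],"turn":[[0,0,0],[0,0,0],[0,0,0],[0,0,0],[0,0,0],[0,0,-1],[0,0,-1],[0,0,-1],[0,0,-1],[0,0,-1],[0,0,-1],[0,0,-1],[0,0,-1],[0,0,-1],[0,0,-1],[0,0,-1],[0,0,-1],[0,0,-1],[0,0,-1],[0,0,-1]],"gripper":[120,120,120,120,120,120,120,120,120,120,120,120,120,120,120,120,120,120,120,120]}'
python3 -m jog '{"xyz":[[0,0,0],[0,0,0],[0,0,0],[0,0,0],[0,0,0],[0,0,0]],"turn":[[0,0,-1],[0,0,-1],[0,0,-1],[0,0,-1],[0,0,-1],[0,0,-1]],"gripper":[120,120,120,120,120,120]}'
python3 look.py w6.png .616 .1925 .13 91
```

```text
clock: 23.3
tool_pos: [0.6176, 0.1916, 0.2059]
tool_rot: [179.9, -0.1, 66.3]
contact_force: [-0.4, 0.4, -0.4]
finger_gap: 0.045
grip_force: 0.0
clock: 24.05
tool_pos: [0.6176, 0.1915, 0.2059]
tool_rot: [179.9, -0.0, 90.3]
contact_force: [0.1, 0.3, 0.5]
finger_gap: 0.0452
grip_force: 0.0
0.85 c [492.4 195.9] wh [89.7 27.4] rect ang 5.942454 pca 9.5
0.75 c [614.7 194.5] wh [19.1 82.5] rect ang 91.37668 pca 91.1
0.7 c [617.5 106.5] wh [16.  11.2] rect ang 0.071757294 pca 175.1
lm 0.92 [ 87. 210.] [0.4897 0.1895 0.138 ]
lm 0.83 [252. 204.] [0.6127 0.194  0.138 ]
rows 2 xyz/row [ 0.008 -0.013  0.632] tot [ 0.016 -0.026  1.263] turn z units -0.23 yaw 90.07 pos [0.6174 0.1915 0.2058] q7 -0.6 t 24.2
```

View pics/w6.png

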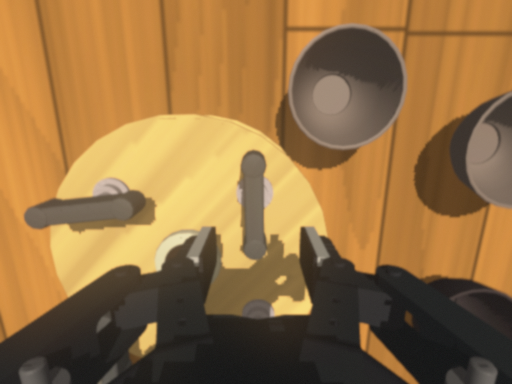

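```bash
python3 -m jog '{"xyz":[[0,-0.03,0.64],[0,0,0.64],[0,0,0],[0,0,0],[0,0,0],[0,0,0],[0,0,0],[0,0,0],[0,0,0],[0,0,0],[0,0,0],[0,0,0],[0,0,0],[0,0,0],[0,0,0],[0,0,0]],"turn":[[0,0,-0.2],[0,0,0],[0,0,0],[0,0,0],[0,0,0],[0,0,1],[0,0,1],[0,0,1],[0,0,1],[0,0,1],[0,0,1],[0,0,1],[0,0,1],[0,0,1],[0,0,1],[0,0,1]],"gripper":[120,120,255,255,255,255,255,255,255,255,255,255,255,255,255,255]}' 50
python3 -c "
from h import *
print(manip.read_state()['wrist_torque'])"
python3 -m jog '{"xyz":[[0,0,0],[0,0,0]],"turn":[[0,0,0.5],[0,0,0.5]],"gripper":[255,255]}'
python3 -c "
from h import *
print(manip.read_state()['wrist_torque'])
plan(.616,.1925,.13,44)"
```

```text
clock: 26.2
tool_pos: [0.6133, 0.1923, 0.1291]
tool_rot: [-179.8, 0.1, 46.9]
contact_force: [-5.7, -0.4, 0.5]
finger_gap: 0.0136
grip_force: 50.9
[-0.23817062  0.85127242  0.11471616]
clock: 26.45
tool_pos: [0.6132, 0.1923, 0.1291]
tool_rot: [-179.9, 0.2, 43.4]
contact_force: [-5.9, -0.7, 0.0]
finger_gap: 0.0131
grip_force: 71.1
[-0.34216458  0.99196831  1.77433926]
rows 1 xyz/row [ 0.036  0.029 -0.015] tot [ 0.036  0.029 -0.015] turn z units -0.16 yaw 43.38 pos [0.6132 0.1923 0.1291] q7 -38.3 t 26.45
```

```bash
python3 -c "
from h import *
plan(.494,.067,.205,87)"
```

```text
rows 4 xyz/row [-0.721  0.038 -0.313] tot [-2.883  0.15  -1.253] turn z units -10.91 yaw 43.38 pos [0.6132 0.1923 0.1291] q7 -38.3 t 26.45
```

```bash
python3 -m jog '{"xyz":[[0,0,0],[0,0,0],[0,0,-1],[-0.96,0.05,-0.09],[-0.96,0.05,-0.09],[-0.96,0.05,-0.09],[0,0,0],[0,0,0],[0,0,0],[0,0,0],[0,0,0],[0,0,0],[0,0,0],[0,0,0],[0,0,0],[0,0,0],[0,0,0],[0,0,0]],"turn":[[0,0,-0.3],[0,0,0],[0,0,0],[0,0,0],[0,0,0],[0,0,0],[0,0,-1],[0,0,-1],[0,0,-1],[0,0,-1],[0,0,-1],[0,0,-1],[0,0,-1],[0,0,-1],[0,0,-1],[0,0,-1],[0,0,-0.7],[0,0,0]],"gripper":[120,120,120,120,120,120,120,120,120,120,120,120,120,120,120,120,120,120]}'
python3 look.py w7.png .494 .067 .13 87
```

```text
clock: 28.7
tool_pos: [0.4981, 0.0643, 0.2052]
tool_rot: [179.9, -0.1, 86.8]
contact_force: [-0.0, -0.3, -0.8]
finger_gap: 0.0451
grip_force: 0.0
0.84 c [489.2 184. ] wh [26.5 78.9] rect ang 176.84981 pca 2.3
0.81 c [614.7  74.7] wh [88.  29.6] rect ang 1.6473297 pca 178.3
0.8 c [595.8 179.2] wh [47.5 23.7] rect ang 49.64353 pca 40.0
0.6 c [493.   66.8] wh [81.6 19.3] rect ang 87.0843 pca 87.1
lm 0.85 [234.  21.] [0.4891 0.1888 0.138 ]
lm 0.71 [251. 204.] [0.4927 0.0675 0.138 ]
rows 2 xyz/row [ 0.017 -0.032  0.624] tot [ 0.035 -0.064  1.247] turn z units -0.04 yaw 86.85 pos [0.4976 0.0647 0.2048] q7 -0.3 t 28.85
```

View pics/w7.png

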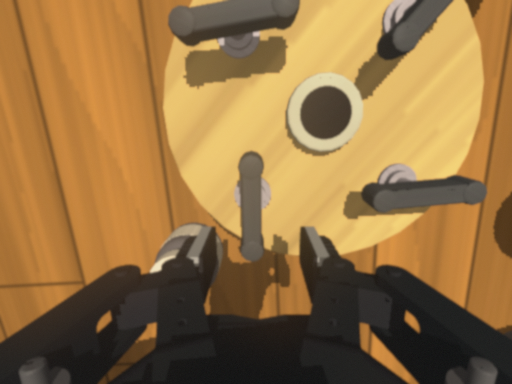

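```bash
python3 -m jog '{"xyz":[[0.03,-0.065,0.62],[0,0,0.62],[0,0,0],[0,0,0],[0,0,0],[0,0,0],[0,0,0],[0,0,0],[0,0,0],[0,0,0],[0,0,0],[0,0,0],[0,0,0],[0,0,0],[0,0,0],[0,0,0]],"turn":[[0,0,0],[0,0,0],[0,0,0],[0,0,0],[0,0,0],[0,0,1],[0,0,1],[0,0,1],[0,0,1],[0,0,1],[0,0,1],[0,0,1],[0,0,1],[0,0,1],[0,0,1],[0,0,0.7]],"gripper":[120,120,255,255,255,255,255,255,255,255,255,255,255,255,255,255]}' 50
python3 -c "
from h import *
print(manip.read_state()['wrist_torque'])
plan(.6176,.0699,.205,2)"
```

```text
clock: 30.85
tool_pos: [0.4936, 0.0666, 0.1309]
tool_rot: [179.9, 0.0, 44.3]
contact_force: [-0.5, -1.6, -2.6]
finger_gap: 0.0132
grip_force: 60.6
[-0.38292189  0.11330565  1.19331032]
rows 3 xyz/row [ 0.505  0.468 -0.412] tot [ 1.516  1.405 -1.235] turn z units 10.58 yaw 44.32 pos [0.4936 0.0666 0.1309] q7 -28.4 t 30.85
```

```bash
python3 -m jog '{"xyz":[[0,0,0]],"turn":[[0,0,0.4]],"gripper":[255]}'
python3 -c "
from h import *
print(manip.read_state()['wrist_torque'])"
python3 -m jog '{"xyz":[[0,0,0],[0,0,0],[0,0,-1],[0.5,0.48,-0.09],[0.5,0.48,-0.09],[0.5,0.48,-0.09],[0,0,0],[0,0,0],[0,0,0],[0,0,0],[0,0,0],[0,0,0],[0,0,0],[0,0,0],[0,0,0],[0,0,0],[0,0,0],[0,0,0]],"turn":[[0,0,-0.4],[0,0,0],[0,0,0],[0,0,0],[0,0,0],[0,0,0],[0,0,1],[0,0,1],[0,0,1],[0,0,1],[0,0,1],[0,0,1],[0,0,1],[0,0,1],[0,0,1],[0,0,1],[0,0,0.5],[0,0,0]],"gripper":[120,120,120,120,120,120,120,120,120,120,120,120,120,120,120,120,120,120]}'
python3 look.py w8.png .6176 .0699 .13 2
```

```text
clock: 30.98
tool_pos: [0.4936, 0.0666, 0.1309]
tool_rot: [179.9, 0.1, 42.9]
contact_force: [-1.5, -3.8, -0.5]
finger_gap: 0.0138
grip_force: 75.0
[-0.57737719  0.2656188   1.85614844]
clock: 33.22
tool_pos: [0.6184, 0.0678, 0.2064]
tool_rot: [-180.0, -0.0, 2.1]
contact_force: [0.3, 0.6, -0.3]
finger_gap: 0.0451
grip_force: 0.0
0.76 c [492.5 181.5] wh [26.6 72.7] rect ang 177.23434 pca 2.7
0.67 c [618.2  69.1] wh [81.7 18.5] rect ang 1.2910599 pca 2.0
0.62 c [622.8 185.7] wh [80.7 43. ] rect ang 46.65612 pca 50.7
0.5 c [532.9  75.9] wh [34.6  9.7] rect ang 86.583405 pca 83.8
lm 0.73 [ 88. 208.] [0.6129 0.1937 0.138 ]
lm 0.68 [110. 343.] [0.491  0.1891 0.138 ]
rows 2 xyz/row [-0.005 -0.018  0.636] tot [-0.011 -0.037  1.273] turn z units 0.04 yaw 2.16 pos [0.6183 0.0677 0.2064] q7 -64.9 t 33.375
```

View pics/w8.png

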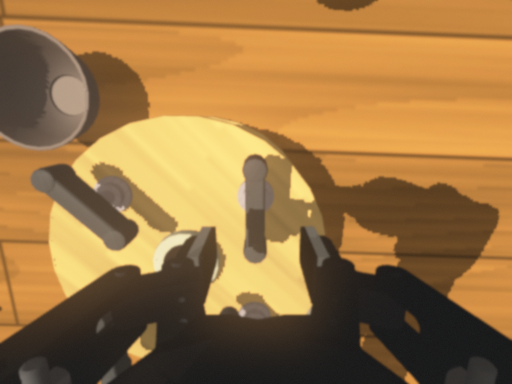

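```bash
python3 -m jog '{"xyz":[[0,-0.035,0.635],[0,0,0.635],[0,0,0],[0,0,0],[0,0,0],[0,0,0],[0,0,0],[0,0,0],[0,0,0],[0,0,0],[0,0,0],[0,0,0],[0,0,0],[0,0,0],[0,0,0],[0,0,0],[0,0,0]],"turn":[[0,0,0],[0,0,0],[0,0,0],[0,0,0],[0,0,0],[0,0,1],[0,0,1],[0,0,1],[0,0,1],[0,0,1],[0,0,1],[0,0,1],[0,0,1],[0,0,1],[0,0,1],[0,0,1],[0,0,0.7]],"gripper":[120,120,255,255,255,255,255,255,255,255,255,255,255,255,255,255,255]}' 50
python3 -c "
from h import *
print(manip.read_state()['wrist_torque'])"
python3 -m jog '{"xyz":[[0,0,0]],"turn":[[0,0,0.4]],"gripper":[255]}'
python3 -c "
from h import *
print(manip.read_state()['wrist_torque'])
plan(.4905,.1905,.205,6)"
```

```text
clock: 35.5
tool_pos: [0.6183, 0.0697, 0.1309]
tool_rot: [180.0, -0.0, -44.6]
contact_force: [-0.4, -0.1, -3.4]
finger_gap: 0.0134
grip_force: 53.1
[-0.085157    0.25966401  0.89943691]
clock: 35.62
tool_pos: [0.6183, 0.0698, 0.1309]
tool_rot: [179.9, -0.1, -46.0]
contact_force: [-1.2, -1.0, -2.0]
finger_gap: 0.0132
grip_force: 64.1
[-0.2508152   0.39186734  1.48167061]
rows 4 xyz/row [-0.732  0.034 -0.309] tot [-2.926  0.136 -1.237] turn z units -13.0 yaw -45.99 pos [0.6183 0.0698 0.1309] q7 -104.8 t 35.625
```

Tight (1.5 N m). Now the last screw.

```bash
python3 -m jog '{"xyz":[[0,0,0],[0,0,0],[0,0,-1],[-0.975,0.045,-0.09],[-0.975,0.045,-0.09],[-0.975,0.045,-0.09],[0,0,0],[0,0,0],[0,0,0],[0,0,0],[0,0,0],[0,0,0],[0,0,0],[0,0,0],[0,0,0],[0,0,0],[0,0,0],[0,0,0],[0,0,0]],"turn":[[0,0,-0.3],[0,0,0],[0,0,0],[0,0,0],[0,0,0],[0,0,-0.7],[0,0,-1],[0,0,-1],[0,0,-1],[0,0,-1],[0,0,-1],[0,0,-1],[0,0,-1],[0,0,-1],[0,0,-1],[0,0,-1],[0,0,-1],[0,0,-1],[0,0,0]],"gripper":[120,120,120,120,120,120,120,120,120,120,120,120,120,120,120,120,120,120,120]}'
python3 look.py w9.png .4905 .1905 .13 6
```

```text
clock: 38.0
tool_pos: [0.4888, 0.188, 0.2069]
tool_rot: [-179.9, -0.0, 5.6]
contact_force: [-0.0, 0.0, 0.2]
finger_gap: 0.0453
grip_force: 0.0
0.96 c [492.3  71.5] wh [90.2 25.9] rect ang 46.07506 pca 48.8
0.86 c [612.7  80.1] wh [26.8 74.9] rect ang 138.09561 pca 132.2
0.7 c [490.1 190.1] wh [82.2 18.5] rect ang 6.6725554 pca 6.2
0.65 c [603.6 188.4] wh [57.8 24.3] rect ang 48.770363 pca 51.3
lm 0.86 [420. 220.] [0.4909 0.0643 0.138 ]
lm 0.75 [254. 207.] [0.4886 0.1905 0.138 ]
rows 2 xyz/row [ 0.018 -0.018  0.637] tot [ 0.035 -0.036  1.275] turn z units -0.09 yaw 5.65 pos [0.4886 0.1881 0.2065] q7 -77.6 t 38.15
```

```bash
python3 -m jog '{"xyz":[[0.02,-0.035,0.635],[0,0,0.635],[0,0,0],[0,0,0],[0,0,0],[0,0,0],[0,0,0],[0,0,0],[0,0,0],[0,0,0],[0,0,0],[0,0,0],[0,0,0],[0,0,0],[0,0,0],[0,0,0],[0,0,0],[0,0,0]],"turn":[[0,0,0],[0,0,0],[0,0,0],[0,0,0],[0,0,0],[0,0,1],[0,0,1],[0,0,1],[0,0,1],[0,0,1],[0,0,1],[0,0,1],[0,0,1],[0,0,1],[0,0,1],[0,0,1],[0,0,1],[0,0,0.6]],"gripper":[120,120,255,255,255,255,255,255,255,255,255,255,255,255,255,255,255,255]}' 50
python3 -c "
from h import *
print(manip.read_state()['wrist_torque'])"
python3 -m jog '{"xyz":[[0,0,0]],"turn":[[0,0,0.4]],"gripper":[255]}'
python3 -c "
from h import *
print(manip.read_state()['wrist_torque'])
plan(.555,.13,.35,-46)"
```

```text
clock: 40.4
tool_pos: [0.4898, 0.192, 0.1307]
tool_rot: [-179.9, 0.0, -44.6]
contact_force: [1.0, 1.8, -4.3]
finger_gap: 0.0131
grip_force: 52.6
[0.38759419 0.02186681 0.73086228]
clock: 40.52
tool_pos: [0.4898, 0.1919, 0.1307]
tool_rot: [-180.0, 0.0, -46.0]
contact_force: [0.6, 3.0, -2.1]
finger_gap: 0.0132
grip_force: 63.6
[0.51867969 0.07214933 1.40202003]
rows 4 xyz/row [ 0.374 -0.017 -0.914] tot [ 1.497 -0.067 -3.656] turn z units 0.01 yaw -45.97 pos [0.4898 0.1919 0.1307] q7 -117.1 t 40.525
```

```bash
python3 -m jog '{"xyz":[[0,0,0],[0,0,0],[0,0,-0.9],[0.3,0,-0.9],[0.3,0,-0.9],[0.3,0,-0.9],[0.3,0,-0.9],[0,0,0],[0,0,0]],"turn":[[0,0,-0.3],[0,0,0],[0,0,0],[0,0,0],[0,0,0],[0,0,0],[0,0,0],[0,0,0],[0,0,0]],"gripper":[120,120,120,120,120,120,120,120,120]}'
python3 look.py w10.png .555 .13 .4 -46
python3 - <<'E'
from h import *
p=manip.get_image("top");bars(p,None)
for l in ("bowl_near","glaze_jar"):
    for r in manip.landmark_of(p,l)[:1]: print(l,r["conf"],hit(p,r["centre"],0))
E
```

```text
clock: 41.65
tool_pos: [0.54, 0.1386, 0.3997]
tool_rot: [-180.0, 0.1, -45.2]
contact_force: [-0.8, 1.0, -0.7]
finger_gap: 0.0451
grip_force: 0.0
0.94 c [495.8  64.7] wh [79.5 22.4] rect ang 47.249065 pca 45.4
0.93 c [617.1  68.2] wh [20.7 78.8] rect ang 134.11664 pca 136.1
0.81 c [616.2 190.8] wh [80.3 19.8] rect ang 46.13622 pca 47.3
0.7 c [491.7 188.4] wh [18.8 82.8] rect ang 135.07138 pca 136.1
lm 0.95 [254.  87.] [0.6163 0.0681 0.138 ]
lm 0.79 [256. 213.] [0.4913 0.19   0.138 ]
rows 1 xyz/row [ 0.304 -0.07  -0.031] tot [ 0.304 -0.07  -0.031] turn z units 0.24 yaw -45.05 pos [0.5392 0.1399 0.3982] q7 -130.4 t 41.8
0.8 c [617.3  67.9] wh [24.7 80.4] rect ang 138.94551 pca 138.7
0.53 c [492.4  66.9] wh [78.4 19.6] rect ang 46.434994 pca 46.2
glaze_jar 0.94 [ 0.41580922 -0.01872728  0.        ]
```

View pics/w10.png

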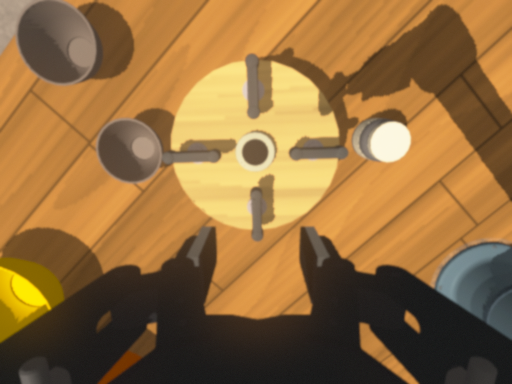

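All four bars, at (252,85), (190,157), (318,153) and (257,213), point at the collar at (256,150). The bowl at (130,150) and the jar at (382,140) are upright and undisturbed.

```bash
python3 -c "
from workcell import manip
print(manip.hand_in())"
```

```text
the job is handed in; nothing more can be done
None
```

I tightened all four screws to their hard stops in two crisscross passes, with the bowl and jar still upright beside the mould, and handed the job in at about 42 s; no verdict came back.

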